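# Returning lab hardware over the tipping tray

## Robot

A 7-joint arm with a two-finger parallel gripper is mounted at the origin on the work surface. World frame = base frame: x ahead of the robot, y to its left, z up, the work surface at z = 0. Lengths are in mm, angles in rad, forces in N, time in s.
With the tool pointing down it reaches from about 400 to 875 mm from the base axis. Payload 4.4 kg.
Tool frame: the origin (TCP) lies at the very end of the fingers, on their centre line; the grasp point (between the pads) lies 19 mm behind it; z points along the fingers, y is the line along which they close (so a half turn about z gives the same grasp; the last joint's range is limited). The gripper opens to 85 mm and grips with 20 to 120 N. Pads are 22 mm wide; open, the fingers measure 114 mm over their backs; the gripper's body (76 mm by 85 mm) begins 54 mm behind the grasp point. The pads swing forward as they close: fully open they stand 13 mm farther back than shut.
Start: joints at [1.061, 0.628, 0.038, 1.517, -0.027, 0.996, -0.02], TCP at [279.122, -587.034, 231.313] pointing down, gripper open.
Joint ranges: [-3.06, 3.06], [-0.37, 2.12], [-1.25, 1.32], [0.18, 2.47], [-1.1, 4.24], [0.23, 1.98], [-2.94, 2.94]. Speed limits (rad/s): [2.57, 2.57, 3.14, 3.14, 3.14, 3.14, 3.14].

## Interface

Orientations are given as [roll, pitch, yaw] about the fixed x, y, z axes, in that order (R = Rz(yaw) Ry(pitch) Rx(roll)).
In Python, from cell import sensors, get_image, camera_params, order gives the robot as it stands.
- The arm moves only by the shell command python3 -m inch 'ROWS' [OPENING]. ROWS is JSON, a list that holds one entry, the list of rows, each a list of 4 numbers: the shift along the tool's x, y, z in cm, then the turn about the tool's z in degrees. A call has 1 to 8 rows; each row is the pose to reach, as a shift and turn from the pose commanded when the call began, along the tool's axes at that moment; what a row does not reach only later rows make up. A row lasts 1/12 s, in which the tool goes at most 41.7 mm and 7.16 degrees, less where a joint would pass 70% of its speed; a pose out of reach is approached as far as the arm can. A call with a gripper value outside its range is refused whole. OPENING is the finger opening in cm, from 0 to 8.54, set as the call begins (- or left out, the last holds). The fingers move at their own pace and stop on an object; the grip force is fixed at half the most. Time passes only in rows, so rows that repeat a pose let the fingers close. It gives the time, the measured TCP pose, the force, the opening and the grip force at its end, in the units of the state.
- sensors.read_state(): the state, without advancing time (a new reading comes with each control period).
- get_image(name): name is "scene" or "top" or "wrist"; returns the picture (480x640x3 uint8, blue, green, red); there is no depth.
- camera_params(name): a dict with "mtx" (3x3 intrinsics, pixels), "rvec" (rotation vector, rad) and "tvec" (3), from world to camera coordinates, as OpenCV has them. Camera axes: x right, y down, z forward; pixel columns grow to the right and rows downward; lengths in mm; the calibration is good to about 2 mm. A picture is of the moment at which its call begins: read the wrist's pose just before it. camera_params takes no time and is no camera call; for the wrist camera it gives the pose at the moment of the call.
- order.finish_job(): hands the job in; it is judged then, once.
The state is a dict: "clock": time; "qpos": joint angles; "qd": joint speeds; "tau": joint torques, N m; "eef_pos": TCP position; "tool_rot": TCP orientation; "force": force on the tool from outside, world axes, zero at the start; "torque": the same for the moment, N m; "width": finger opening in mm; "gripper_force": force on a finger pad.
Only numpy, scipy, OpenCV 4.12 (cv2) and the standard library are available. Lean on these libraries where they do the work, as an engineer would, in place of code of your own. Each camera call takes 0.05 s, during which the arm holds its last target. There are 200 camera calls.

## Task

Clear up after the lesson using the two-way tipping tray, the steel weight first and then the clamp boss. Set each part gently on the end of the tray that hangs over its container (the weight goes to the round tub, the boss to the slatted square crate), let go, and let the part's own weight tip the tray so that it slides in. Do not drop the parts onto the tray or push the tray with the gripper, and leave the bottle, the beaker and the test-tube rack where they stand.

Things in the scene. Friction and masses are not known exactly. Their poses are not given: they have to be found in the camera images.
- tray: Polished aluminium tray pivoted on a grey stand, 118 mm wide along its x, 180 mm long along its y, open at both y ends; lips along the long sides stand 8 mm above its floor (112 mm between them). Origin: on the pivot axis under the tray's middle, 130 mm above the bench. x is the pivot axis, always level; y runs along the tray toward the two containers. Level when empty; the stand is fixed.
- tray_floor (a point): Middle of the tray floor's top face: 10 mm above the tray's origin, so 140 mm above the bench when level. A part set 40 to 65 mm from here along the tray's y tips that end down by up to 0.5 rad within about a second and slides off the smooth floor; a weak spring then levels the tray within about 5 s. The stand's uprights stay below the floor's level.
- tub: Round white open tub, 158 mm across, 66 mm high, wall 4 mm, fixed to the bench with its centre 125 mm from the tray's middle, under one of the two y ends of the tray (which end changes). Origin: centre of its underside.
- crate: Square white open crate with slatted sides, 156 x 156 mm, 66 mm high, wall 5 mm, fixed to the bench with its centre 125 mm from the tray's middle, under the other end of the tray. Origin: centre of its underside, x and y along its sides.
- weight: Cylindrical steel balance weight standing upright on the bench: body 34 mm across and 36 mm high, with a knob 18 mm across on a thinner neck on top, 48 mm high in all, about 0.2 kg. Origin: centre of its underside, z up.
- boss: Retort-stand clamp boss, a steel block standing on the bench, 32 mm along its x, 44 mm along its y and 44 mm high, about 0.18 kg, with a dark thumbscrew that sticks out 16 mm from its +y face (the screw's wing is 22 mm high and 6 mm thick, its middle 22 mm above the bench). Origin: centre of the block's underside, z up. The two x faces are free for gripping.
- weight_mid (a point): Middle of the weight, on its axis, 20 mm above its underside.
- boss_mid (a point): Middle of the boss's block, 22 mm above its underside.
- bottle: Clear water bottle, 70 mm across and 190 mm high, a bystander. Origin: centre of its underside.
- beaker: Glass beaker, 72 mm across and 90 mm high, a bystander. Origin: centre of its underside.
- rack: Wooden test-tube rack with four glass tubes, 60 mm along x, 190 mm along y, 110 mm high, a bystander. Origin: centre of its underside.
Things that resemble listed ones, but are neither listed nor needed, are in the scene too. Of the things that look like the part that bears tray, the largest one is meant.

How it is judged (in metres and radians):
On the way, in this order (a step that is already met when the one before it is completed fails the run):
1. the weight is lowered onto the tray while still held (within 18 mm of the tray floor) (x of weight in the frame of tray between -0.06 and 0.06 m and y of weight in the frame of tray between -0.1 and 0.1 m and z of weight in the frame of tray between -0.005 and 0.028 m and contact force between the fingers and weight above 0.5 N), for 0.04 s.
2. the weight, let go, tips the tray by itself (tray tilted more than 0.15 rad, gripper touching neither) (x of weight in the frame of tray between -0.06 and 0.06 m and y of weight in the frame of tray between -0.1 and 0.1 m and z of weight in the frame of tray between -0.005 and 0.028 m and angle between tray's own z axis and vertical above 0.15 rad and contact force between each of the fingers, the arm and tray below 0.1 N and contact force between each of the fingers, the arm and weight below 0.1 N), for 0.1 s.
3. the weight lies in the round tub (horizontal distance between weight_mid and tub below 0.075 m and height (world z) of weight_mid below 0.06 m and linear speed of weight below 0.03 m/s), for 0.2 s.
4. the boss is lowered onto the tray while still held (within 18 mm of the tray floor) (x of boss in the frame of tray between -0.06 and 0.06 m and y of boss in the frame of tray between -0.1 and 0.1 m and z of boss in the frame of tray between -0.005 and 0.028 m and contact force between the fingers and boss above 0.5 N), for 0.04 s.
5. the boss, let go, tips the tray by itself (tray tilted more than 0.15 rad, gripper touching neither) (x of boss in the frame of tray between -0.06 and 0.06 m and y of boss in the frame of tray between -0.1 and 0.1 m and z of boss in the frame of tray between -0.005 and 0.028 m and angle between tray's own z axis and vertical above 0.15 rad and contact force between each of the fingers, the arm and tray below 0.1 N and contact force between each of the fingers, the arm and boss below 0.1 N), for 0.1 s.
At the end, for the whole second after the job is handed in: The weight lies at rest inside the round tub (middle within 75 mm of its axis) and the boss at rest inside the slatted crate (middle within 74 mm of its centre along both sides), both middles less than 60 mm above the bench, that is below the rims (all of step 3 and x of boss_mid in the frame of crate between -0.074 and 0.074 m and y of boss_mid in the frame of crate between -0.074 and 0.074 m and height (world z) of boss_mid below 0.06 m and linear speed of boss below 0.03 m/s); the robot touches nothing.
It fails at once if the gripper or arm pushes the tray with more than 5 N (contact force between any of the fingers, the arm and tray above 5 N).
It fails at once if the bottle is moved more than 30 mm or tipped over (distance of bottle from where it was at the start of the episode above 0.03 m or angle between bottle's own z axis and vertical above 0.5 rad).
It fails at once if the beaker is moved more than 30 mm or tipped over (distance of beaker from where it was at the start of the episode above 0.03 m or angle between beaker's own z axis and vertical above 0.5 rad).
It fails at once if the rack is moved more than 30 mm or tipped over (distance of rack from where it was at the start of the episode above 0.03 m or angle between rack's own z axis and vertical above 0.5 rad).
It also fails if it takes over 58 s, if anything falls off the work surface, if the arm or the gripper's body presses on something with over 40 N, if the wrist force passes 120 N, or if a joint passes its speed limit or range.

## Working session

There is one attempt and no reset: what is moved stays moved. The work goes in short steps, Python scripts to look and compute and a shell command to move; the robot and the scene stay as the last step left them, time stands still between calls to the robot, and variables do not carry over. Pictures are saved under pics/ and viewed, at most 10 in all, crops included, and the job is handed in when it is done.

```bash
mkdir -p pics; ls; cat > h.py <<'E'
import numpy as np,cv2
from cell import sensors,get_image,camera_params,order
from scipy.spatial.transform import Rotation as Ro
def ray(cam,u,v,z,p=None):
    p=p or camera_params(cam); R,_=cv2.Rodrigues(np.array(p["rvec"],float)); t=np.array(p["tvec"],float).ravel()
    K=np.array(p["mtx"],float); d=R.T@np.linalg.solve(K,[u,v,1.]); c=-R.T@t
    return c+d*(z-c[2])/d[2]
def proj(cam,P):
    p=camera_params(cam); return cv2.projectPoints(np.array([P],float),np.array(p["rvec"],float),np.array(p["tvec"],float),np.array(p["mtx"],float),None)[0].ravel()
def totool(P):  # world target TCP -> shift in tool axes, cm
    s=sensors.read_state(); R=Ro.from_euler('xyz',s["tool_rot"]).as_matrix()
    return (R.T@(np.array(P)-np.array(s["eef_pos"])))/10
E
python3 - <<'E'
from h import *
for n in("scene","top"):
    cv2.imwrite(f"pics/{n}.png",get_image(n)); p=camera_params(n);R,_=cv2.Rodrigues(np.array(p["rvec"],float));print(n,-R.T@np.array(p["tvec"]).ravel(),p["mtx"])
print(sensors.read_state())
E
```

```text
pics
scene [1150.80820902 -334.28692647 1017.01498101] [[516.71901371   0.         316.05169991]
 [  0.         516.71901371 236.49668826]
 [  0.           0.           1.        ]]
top [ 439.53793381   24.83899021 1225.18040454] [[533.65213886   0.         316.10046035]
 [  0.         533.65213886 246.67795699]
 [  0.           0.           1.        ]]
{'clock': 0.1, 'qpos': array([ 1.0612313 ,  0.62924297,  0.03844496,  1.51825307, -0.02701162,
        0.99630844, -0.02000436]), 'qd': array([ 7.06531409e-05, -2.61305077e-03, -4.68508659e-04, -2.65071493e-03,
       -2.20284154e-04,  1.49823118e-03, -7.20390397e-04]), 'tau': array([ 3.91624999e-03, -5.64521527e+01,  1.23047121e+00, -1.93971598e+01,
        1.11960791e-02,  5.37731830e-03,  1.95263347e-06]), 'eef_pos': array([ 278.86595408, -586.52698642,  230.49273763]), 'tool_rot': array([-3.13989860e+00,  6.61165984e-06,  4.43754524e-01]), 'force': array([0.70908834, 0.76758895, 0.75815189]), 'torque': array([-0.03108478,  0.00841971,  0.00983284]), 'gripper_force': 0.0, 'width': 85.34810495351924}
```

View pics/top.png

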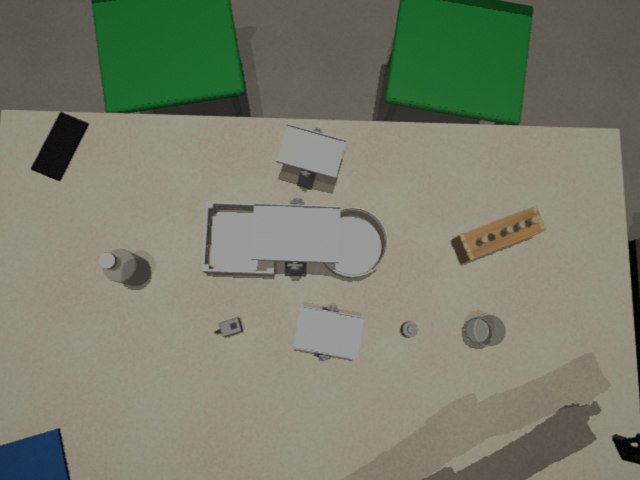

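View pics/scene.png

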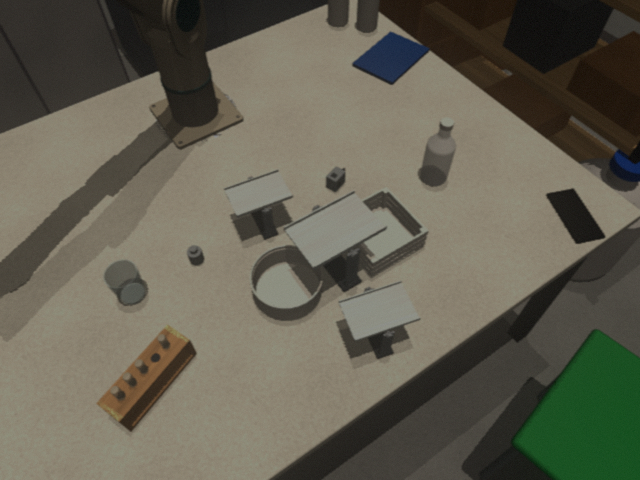

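The top view shows three tray-like things: large at (297,235) between tub (352,243) and crate (240,240), and small ones at (311,152) and (328,332). The large one is meant. The weight is at (409,329), the only knobbed cylinder (glass beaker at (478,331)). The boss is at (231,327), with its screw to the left. The scene view agrees: weight (195,254), boss (336,178).

```bash
python3 - <<'E'
from h import *
im=cv2.imread("pics/top.png"); sc=cv2.imread("pics/scene.png")
z=lambda i,x,y,w,h:cv2.resize(i[y:y+h,x:x+w],(400,300),interpolation=cv2.INTER_CUBIC)
cv2.imwrite("pics/crops.png",np.vstack([np.hstack([z(im,391,314,40,30),z(im,211,312,40,30)]),np.hstack([z(im,200,180,200,150),z(sc,170,230,60,45)])]))
g=cv2.cvtColor(im,cv2.COLOR_BGR2GRAY); hsv=cv2.cvtColor(im,cv2.COLOR_BGR2HSV)
for c in((254,205),(341,207),(338,263),(251,261)):print(c,ray("top",*c,148))
pts=np.array([[254,205],[341,207],[338,263],[251,261]]); m=pts.mean(0); print("tray",ray("top",*m,148))
print("tub",ray("top",352,243,66),"crate",ray("top",240,240,66))
for n,c,zz in(("w",(409,328),42),("b",(232,327),44),("beaker",(478,331),90),("bottle",(107,260),190)):print(n,ray("top",*c,zz))
print(proj("top",[0,0,0]))
E
```

```text
(254, 205) [695.37691048 124.38380637 148.        ]
(341, 207) [696.03194532 -55.43352518 148.        ]
(338, 263) [578.94454792 -50.76414553 148.        ]
(251, 261) [578.83108076 126.02450258 148.        ]
tray [636.80198163  36.2701703  148.        ]
tub [634.78182697 -86.88066276  66.        ] crate [635.30475916 159.59020688  66.        ]
w [ 451.98446777 -216.90581506   42.        ]
b [446.36986519 171.41517872  44.        ]
beaker [ 448.12508712 -354.30653189   90.        ]
bottle [568.72084067 399.56401462 190.        ]
[305.72755156 539.90204536]
```

View pics/crops.png

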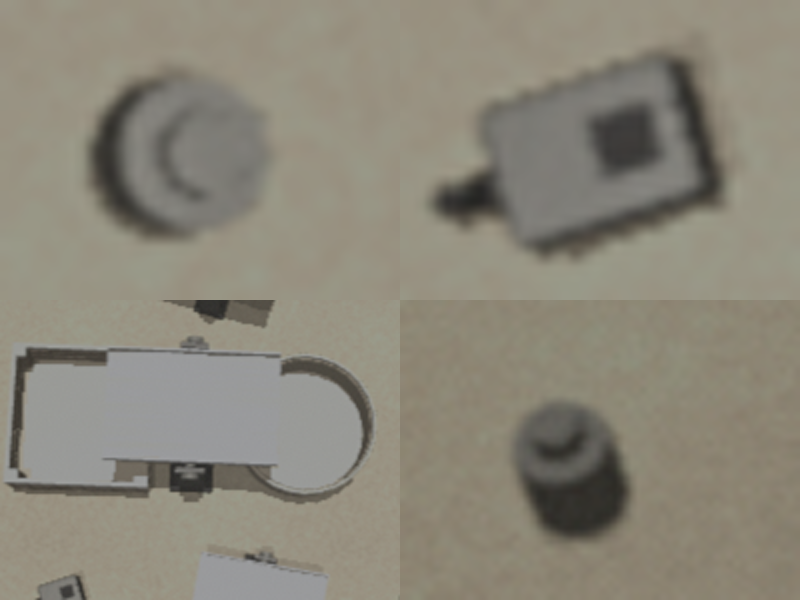

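```bash
python3 - <<'E'
from h import *
w=(ray("top",410,329.2,36)+ray("top",412.3,329,48))/2; w2=ray("scene",170+56*.15,230+(455-300)*.15,36)
w2=ray("scene",170+165*.15,230+145*.15,36)
b=ray("top",230.7,327.2,44)
a=ray("top",211+28.3,312+13,44)-ray("top",211+11,312+17.5,44)
print(w,w2,b,np.degrees(np.arctan2(-a[1],-a[0])))
print(totool([w[0],w[1],200]))
E
```

```text
[ 449.68028621 -221.64109243   42.        ] [ 454.33495007 -218.34892589   36.        ] [445.88272304 174.21577161  44.        ] 105.72212559290699
[ 31.09281871 -25.61569557   3.09246709]
```

```bash
python3 -m inch '[[[1.5,-1.2,0,-3],[4,-3.3,0,-8],[7,-5.8,0.5,-14],[10,-8.2,1,-20],[13,-10.7,1,-26],[16,-13.2,1.5,-32],[19,-15.6,2,-38],[22,-18,2,-44]]]' 8.5
python3 -c "
from h import *
print(totool([451,-220,190]),90-np.degrees(sensors.read_state()['tool_rot'][2]))"
```

```text
clock: 0.77
eef_pos: [400.3, -327.8, 210.4]
tool_rot: [-3.14, -0.001, 1.217]
force: [0.2, -0.1, -0.9]
width: 85.0
gripper_force: 0.0
[11.86669595  1.02637437  2.04695294] 20.28561713411031
```

```bash
python3 -m inch '[[[2.5,0.2,0.5,-4],[5,0.4,1,-8],[7.5,0.6,1.5,-13],[10,0.9,2,-17],[11.3,1,2,-20],[11.7,1,2,-20.3],[11.7,1,2,-20.3],[11.7,1,2,-20.3]]]'
python3 - <<'E'
from h import *
s=sensors.read_state();print(s["eef_pos"],s["tool_rot"]);p=camera_params("wrist")
cv2.imwrite("pics/w1.png",get_image("wrist"))
np.save("w1.npy",p,allow_pickle=True); print(proj("wrist",[451,-220,48]),proj("wrist",[451,-220,36]))
E
```

```text
clock: 1.43
eef_pos: [450.4, -225.5, 191.5]
tool_rot: [-3.141, 0.001, 1.563]
force: [-0.8, -0.2, 0.2]
width: 84.8
gripper_force: 0.0
[ 450.42313337 -225.46459858  191.45719407] [-3.14121156e+00  1.06593284e-03  1.56331664e+00]
[323.19230646 212.08200779] [323.15715068 208.65814085]
```

View pics/w1.png

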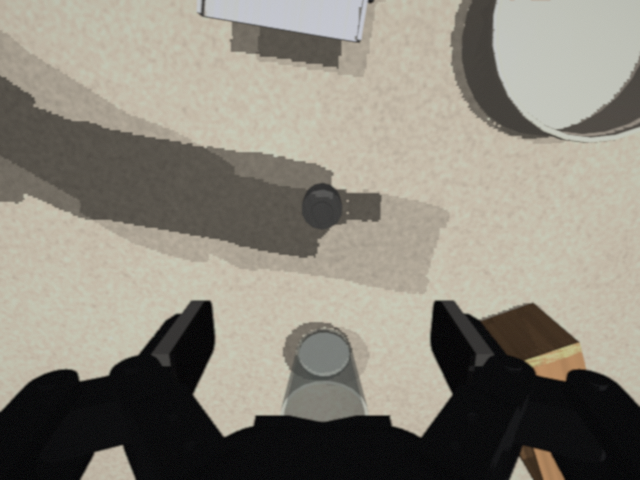

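The weight shows at (322,206), as predicted to within about 2 mm, so I go down.

```bash
python3 -m inch '[[[0.3,0,1.5,0],[0.5,0,4.5,-0.4],[0.5,0,7.5,-0.4],[0.5,0,10.5,-0.4],[0.5,0,13.5,-0.4],[0.5,0,16,-0.4],[0.5,0,17.5,-0.4],[0.5,0,18,-0.4]]]'
python3 -c "
from h import *
print(totool([451,-220,5]))"
```

```text
clock: 2.15
eef_pos: [449.0, -220.2, 9.1]
tool_rot: [-3.138, -0.0, 1.57]
force: [-0.5, 0.2, -0.2]
width: 84.5
gripper_force: 0.0
[0.02460428 0.19957422 0.40698486]
```

```bash
python3 -m inch '[[[0,0.2,0.3,0],[0,0.2,0.3,0],[0,0.2,0.3,0],[0,0.2,0.3,0]]]'; python3 -m inch '[[[0,0,0,0],[0,0,0,0],[0,0,0,0],[0,0,0,0],[0,0,0,0],[0,0,0,0],[0,0,0,0],[0,0,0,0]]]' 0;python3 -m inch '[[[0,0,0,0],[0,0,0,0],[0,0,0,0],[0,0,0,0]]]'
```

```text
clock: 2.48
eef_pos: [453.8, -219.6, 9.5]
tool_rot: [3.14, 0.001, 1.572]
force: [0.5, 1.1, 0.1]
width: 84.7
gripper_force: 0.0
clock: 3.15
eef_pos: [452.1, -219.0, 8.8]
tool_rot: [-3.14, 0.0, 1.573]
force: [-1.9, 1.0, 6.3]
width: 31.4
gripper_force: 58.9
clock: 3.48
eef_pos: [452.1, -219.0, 8.8]
tool_rot: [-3.14, 0.0, 1.573]
force: [-2.9, 1.1, 6.6]
width: 31.3
gripper_force: 58.9
```

```bash
python3 -m inch '[[[0,0,-0.5,0],[0,0,-2,0],[0,0,-5,0],[0,0,-8,0],[0,0,-11.5,0],[0,0,-15,0],[0,0,-18.5,0],[0,0,-21,0]]]'; python3 -m inch '[[[0.5,0.4,0,0],[2,1.6,0,0],[4.5,4,0,0],[7,6.3,0,0],[9.5,8.5,0,0],[12,10.8,0,0],[14,12.6,0,0],[15,13.5,0,0]]]'
python3 - <<'E'
from h import *
s=sensors.read_state();print(s["eef_pos"],totool([636.8,-13.7,220]))
c=get_image("scene"); u,v=proj("scene",s["eef_pos"]).astype(int);print(u,v)
a=cv2.resize(c[v-60:v+60,u-80:u+80],(480,360),interpolation=cv2.INTER_CUBIC);cv2.imwrite("pics/held.png",a)
E
```

```text
clock: 4.15
eef_pos: [453.5, -219.0, 221.3]
tool_rot: [3.139, 0.001, 1.573]
force: [0.2, -1.3, -2.1]
width: 31.5
gripper_force: 59.8
clock: 4.82
eef_pos: [589.4, -63.7, 217.0]
tool_rot: [3.142, -0.003, 1.578]
force: [0.1, 0.4, -3.3]
width: 31.4
gripper_force: 60.0
[589.38135855 -63.69920706 217.0431339 ] [ 4.96695299  4.77733177 -0.27998636]
277 211
```

View pics/held.png

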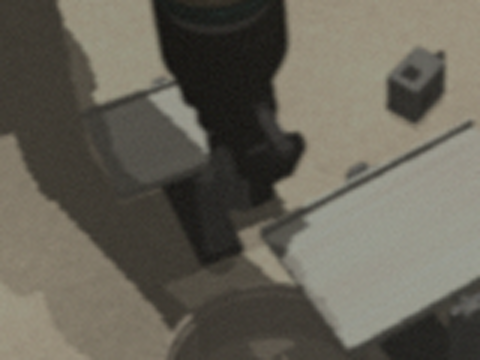

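```bash
python3 -m inch '[[[0.7,0.7,0,0],[2.2,2.1,0,0],[3.7,3.6,0,0],[4.7,4.5,0,0],[5,4.8,0,0],[5,4.8,0,0],[5,4.8,0,0],[5,4.8,0,0]]]'
python3 -c "
from h import *
print(totool([636.8,-13.7,152]))"
```

```text
clock: 5.53
eef_pos: [634.5, -20.7, 218.0]
tool_rot: [-3.14, 0.002, 1.571]
force: [0.7, 0.1, -3.0]
width: 31.6
gripper_force: 60.0
[0.71045438 0.23991108 6.59927655]
```

```bash
python3 -m inch '[[[0.3,0.1,0.5,0],[0.7,0.2,1.5,0],[0.7,0.2,2.5,0],[0.7,0.2,3.5,0],[0.7,0.2,4.5,0],[0.7,0.2,5,0],[0.7,0.2,5.3,0],[0.7,0.2,5.3,0]]]'; python3 -m inch '[[[0,0,0.2,0],[0,0,0.4,0],[0,0,0.6,0],[0,0,0.8,0],[0,0,0.8,0]]]'
python3 -c "
from h import *
print(totool([636.8,-13.7,150.5]))"
```

```text
clock: 6.2
eef_pos: [637.1, -11.7, 164.3]
tool_rot: [-3.14, 0.0, 1.573]
force: [-0.6, 0.1, -2.9]
width: 31.1
gripper_force: 60.0
clock: 6.62
eef_pos: [637.4, -11.7, 157.1]
tool_rot: [-3.141, 0.0, 1.573]
force: [-0.8, 0.7, -2.7]
width: 31.3
gripper_force: 60.0
[-0.20350662 -0.06023082  0.65696094]
```

```bash
python3 -m inch '[[[0,0,0.1,0],[0,0,0.2,0],[0,0,0.3,0],[0,0,0.4,0],[0,0,0.5,0],[0,0,0.5,0]]]'
python3 -m inch '[[[0,0,0.1,0],[0,0,0.1,0],[0,0,0.1,0]]]'
```

```text
clock: 7.12
eef_pos: [637.4, -11.6, 152.1]
tool_rot: [-3.141, -0.0, 1.573]
force: [0.2, -0.5, -2.5]
width: 31.3
gripper_force: 60.0
clock: 7.37
eef_pos: [637.6, -11.6, 151.3]
tool_rot: [-3.142, -0.0, 1.573]
force: [0.5, -0.1, -2.2]
width: 31.4
gripper_force: 60.0
```

```bash
python3 - <<'E'
from h import *
c=get_image("scene"); u,v=proj("scene",[637,-12,140]).astype(int)
cv2.imwrite("pics/pl.png",cv2.resize(c[v-45:v+45,u-60:u+60],(640,480),interpolation=cv2.INTER_CUBIC))
E
```

```text
(no output)
```

View pics/pl.png

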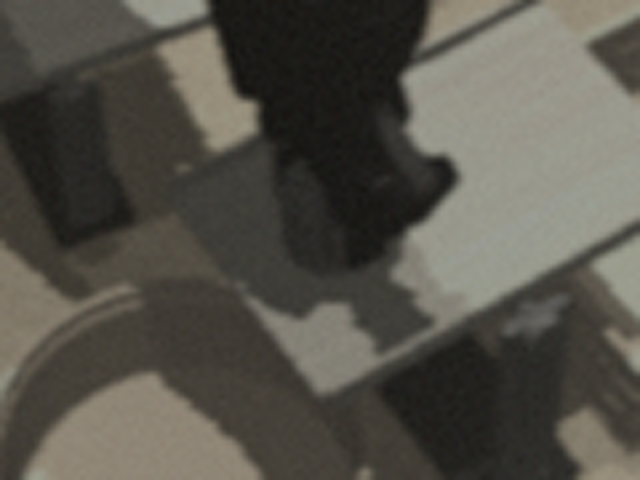

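```bash
python3 -m inch '[[[0,0,0.05,0],[0,0,0.1,0],[0,0,0.1,0],[0,0,0.1,0]]]'; python3 -m inch '[[[0,0,0,0],[0,0,0,0],[0,0,0,0],[0,0,0,0]]]' 5.4; python3 -m inch '[[[0,0,-0.3,0],[0,0,-1,0],[0,0,-2,0],[0,0,-3.5,0],[0,0,-5,0],[0,0,-6,0],[0,0,-7,0],[0,0,-7,0]]]'
python3 - <<'E'
from h import *
cv2.imwrite("pics/t2.png",get_image("scene")[120:360,140:460])
E
```

```text
clock: 7.75
eef_pos: [637.6, -11.6, 150.3]
tool_rot: [-3.142, -0.0, 1.573]
force: [-0.0, -0.2, -2.0]
width: 31.3
gripper_force: 60.0
clock: 8.08
eef_pos: [637.9, -11.5, 150.7]
tool_rot: [3.141, -0.0, 1.573]
force: [-0.7, -0.3, 0.5]
width: 54.1
gripper_force: 0.0
clock: 8.75
eef_pos: [639.0, -11.5, 223.1]
tool_rot: [3.137, -0.0, 1.573]
force: [0.2, 0.1, 0.3]
width: 53.8
gripper_force: 0.0
```

View pics/t2.png

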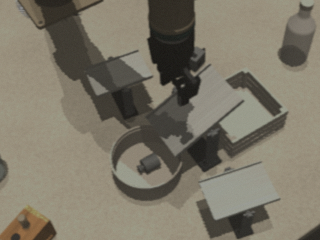

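The weight lies in the tub (crop pixel (150,160)) and the tray is still springing back. Next is the boss.

```bash
python3 -m inch '[[[0.4,-1,-1,-1],[1.5,-3.5,-2,-3],[4,-6,-2,-6],[7,-8.5,-2,-9],[9.5,-11,-2,-12],[12,-13.5,-2,-14],[15,-16,-1,-14.5],[17.5,-18.2,0,-14.5]]]' 8.5;python3 -m inch '[[[1,-0.8,0.5,0],[1.2,-1.2,1.5,0],[1.2,-1.2,2.2,0],[1.2,-1.2,2.5,0],[1.2,-1.2,2.5,0],[1.2,-1.2,2.5,0]]]'
python3 - <<'E'
from h import *
s=sensors.read_state();print(s["eef_pos"],s["tool_rot"])
im=get_image("wrist");cv2.imwrite("pics/b1.png",im);print(proj("wrist",[446,174,44]))
def ws(u,v):return ray("wrist",u,v,44)
np.save("b.npy",camera_params("wrist"),allow_pickle=True)
E
```

```text
clock: 9.47
eef_pos: [452.6, 164.6, 220.6]
tool_rot: [3.141, -0.0, 1.828]
force: [0.6, 0.6, -0.9]
width: 84.9
gripper_force: 0.0
clock: 9.97
eef_pos: [441.0, 171.0, 195.3]
tool_rot: [-3.141, 0.0, 1.825]
force: [0.2, -0.1, -0.6]
width: 85.1
gripper_force: 0.0
[441.00189239 171.02428696 195.28868901] [-3.14148006e+00  1.75674207e-04  1.82485225e+00]
[329.05448227 215.1843942 ]
```

View pics/b1.png

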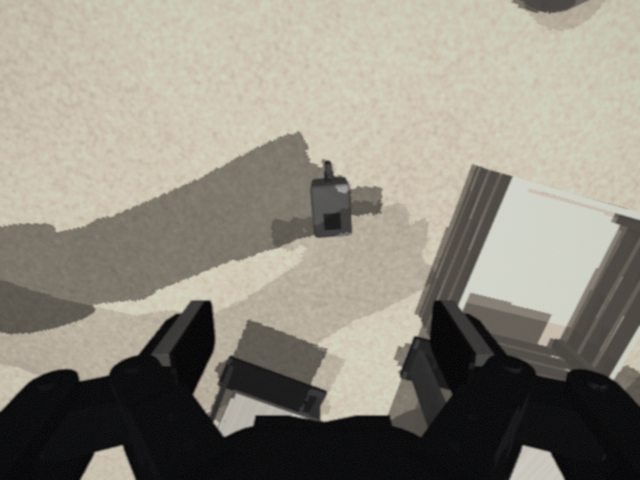

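```bash
python3 -c "
from h import *
p=ray('wrist',332,210,44);print(p,totool([p[0],p[1],9]))"
```

```text
[447.19882034 178.75299715  44.        ] [ 0.58476224  0.76940848 18.64814415]
```

The boss stands at (332,210), turned about 2° from the tool.

```bash
python3 -m inch '[[[0.2,0.4,1.5,-1],[0.45,0.75,4.5,-2],[0.45,0.75,7.5,-2],[0.45,0.75,10.5,-2],[0.45,0.75,13.5,-2],[0.45,0.75,16,-2],[0.45,0.75,17.6,-2],[0.45,0.75,18.2,-2]]]'
python3 -m inch '[[[0,0,0.2,0],[0,0,0.2,0],[0,0,0.2,0]]]'
python3 -c "
from h import *
print(totool([447,177,9]))"
```

```text
clock: 10.68
eef_pos: [446.1, 177.1, 11.3]
tool_rot: [-3.139, 0.001, 1.86]
force: [0.4, 0.5, 1.3]
width: 85.1
gripper_force: 0.0
clock: 10.93
eef_pos: [447.6, 178.1, 12.3]
tool_rot: [3.14, -0.0, 1.861]
force: [0.5, 0.5, 0.1]
width: 84.9
gripper_force: 0.0
[-0.08712859 -0.08850266  0.32776448]
```

```bash
python3 -m inch '[[[0,0,0.3,0],[0,0,0.3,0],[0,0,0.3,0]]]'; python3 -m inch '[[[0,0,0.0,0],[0,0,0,0],[0,0,0,0],[0,0,0,0],[0,0,0,0],[0,0,0,0],[0,0,0,0],[0,0,0,0]]]' 0;python3 -m inch '[[[0,0,0,0],[0,0,0,0],[0,0,0,0],[0,0,0,0]]]'
python3 -m inch '[[[0,0,-0.5,0],[0,0,-2,0],[0,0,-5,0],[0,0,-8,0],[0,0,-11.5,0],[0,0,-15,0],[0,0,-18.5,0],[0,0,-22,0]]]'
python3 -c "
from h import *
print(totool([637.3,84.5,230]))"
```

```text
clock: 11.18
eef_pos: [447.1, 177.9, 8.9]
tool_rot: [3.14, -0.0, 1.861]
force: [-0.3, 0.3, 0.6]
width: 85.1
gripper_force: 0.0
clock: 11.85
eef_pos: [446.7, 177.9, 8.6]
tool_rot: [3.141, 0.0, 1.861]
force: [-0.4, -0.9, 5.3]
width: 31.7
gripper_force: 58.9
clock: 12.18
eef_pos: [446.7, 177.9, 8.6]
tool_rot: [3.141, 0.0, 1.861]
force: [-1.5, -0.5, 5.5]
width: 31.2
gripper_force: 58.9
clock: 12.85
eef_pos: [445.7, 177.4, 229.9]
tool_rot: [-3.14, -0.0, 1.861]
force: [0.4, 0.1, -2.8]
width: 31.2
gripper_force: 58.9
[-14.38341444  15.69504302  -0.03126867]
```

```bash
python3 -m inch '[[[-0.7,0.8,0,1],[-2.5,2.7,0,3],[-4.8,5.2,0,6],[-7.1,7.7,0,9],[-9.4,10.2,0,12],[-11.7,12.7,0,14.5],[-13.4,14.6,0,16],[-14.3,15.6,0,16.6]]]'; python3 -m inch '[[[0,0,0,0],[0,0,0,0],[0,0,0,0],[0,0,0,0]]]'
python3 -c "
from h import *
print(totool([637.3,84.5,165]))"
```

```text
clock: 13.52
eef_pos: [639.6, 81.8, 226.5]
tool_rot: [-3.141, 0.002, 1.566]
force: [-0.1, -0.0, -2.2]
width: 31.5
gripper_force: 59.1
clock: 13.85
eef_pos: [635.6, 86.5, 228.0]
tool_rot: [-3.14, -0.0, 1.573]
force: [-0.4, -0.2, -2.5]
width: 31.4
gripper_force: 59.1
[-0.20202731  0.17483462  6.30134388]
```

```bash
python3 -m inch '[[[-0.1,0.1,0.5,0],[-0.2,0.2,1.5,0],[-0.2,0.2,2.5,0],[-0.2,0.2,3.5,0],[-0.2,0.2,4.5,0],[-0.2,0.2,5.2,0],[-0.2,0.2,5.7,0],[-0.2,0.2,5.7,0]]]';python3 -m inch '[[[0,0,0,0],[0,0,0,0],[0,0,0,0],[0,0,0,0],[0,0,0,0],[0,0,0,0],[0,0,0,0],[0,0,0,0]]]'
python3 - <<'E'
from h import *
cv2.imwrite("pics/pb.png",cv2.resize(get_image("scene")[150:330,230:470],(800,600)))
E
```

```text
clock: 14.52
eef_pos: [638.2, 83.3, 169.7]
tool_rot: [-3.139, 0.0, 1.571]
force: [-0.6, -0.8, -2.1]
width: 31.7
gripper_force: 59.1
clock: 15.18
eef_pos: [639.1, 83.5, 171.4]
tool_rot: [3.141, -0.0, 1.571]
force: [0.1, 0.3, -2.4]
width: 31.8
gripper_force: 59.1
```

View pics/pb.png

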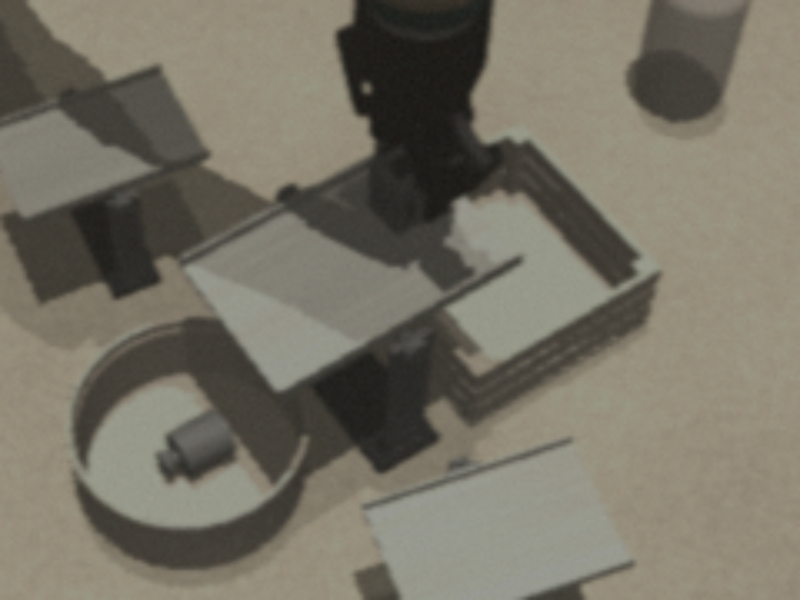

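The tray is level again, the weight lies in the tub at (200,445), and the boss hangs over the crate end at (430,200).

```bash
python3 -m inch '[[[0,0,0.3,0],[0,0,0.6,0],[0,0,0.9,0],[0,0,1.2,0],[0,0,1.5,0],[0,0,1.7,0],[0,0,1.8,0],[0,0,1.8,0]]]';python3 -m inch '[[[0,0,0.05,0],[0,0,0.1,0],[0,0,0.15,0],[0,0,0.15,0]]]'
```

```text
clock: 15.9
eef_pos: [638.9, 83.4, 152.9]
tool_rot: [-3.141, 0.0, 1.571]
force: [0.9, 0.3, -2.1]
width: 31.4
gripper_force: 59.1
clock: 16.23
eef_pos: [639.1, 83.4, 151.8]
tool_rot: [3.141, 0.0, 1.571]
force: [0.1, -0.2, -2.4]
width: 31.7
gripper_force: 59.1
```

```bash
python3 -m inch '[[[0,0,0.05,0],[0,0,0.15,0],[0,0,0.15,0],[0,0,0.15,0]]]'; python3 -m inch '[[[0,0,0,0],[0,0,0,0],[0,0,0,0],[0,0,0,0]]]' 5.4; python3 -m inch '[[[0,0,-0.3,0],[0,0,-1,0],[0,0,-2,0],[0,0,-3.5,0],[0,0,-5,0],[0,0,-6,0],[0,0,-7,0],[0,0,-8,0]]]'; python3 -m inch '[[[0,0,-1,0],[0,0,-2,0],[0,0,-3,0],[-1,0,-4,0],[-3,0,-4,0],[-5,0,-4,0],[-7,0,-4,0],[-8,0,-4,0]]]'
python3 - <<'E'
from h import *
cv2.imwrite("pics/end.png",cv2.resize(get_image("scene")[150:330,230:470],(800,600)))
E
```

```text
clock: 16.57
eef_pos: [639.0, 83.5, 150.3]
tool_rot: [-3.141, 0.0, 1.571]
force: [0.1, -0.3, -2.1]
width: 31.1
gripper_force: 59.1
clock: 16.9
eef_pos: [639.3, 83.5, 150.7]
tool_rot: [3.141, -0.0, 1.571]
force: [0.9, 0.1, -0.3]
width: 54.3
gripper_force: 0.0
clock: 17.57
eef_pos: [639.1, 83.5, 231.5]
tool_rot: [3.141, -0.0, 1.571]
force: [-0.8, -0.2, -0.1]
width: 54.1
gripper_force: 0.0
clock: 18.23
eef_pos: [639.0, -1.1, 270.6]
tool_rot: [-3.141, 0.003, 1.567]
force: [0.3, -1.3, 0.1]
width: 53.6
gripper_force: 0.0
```

View pics/end.png

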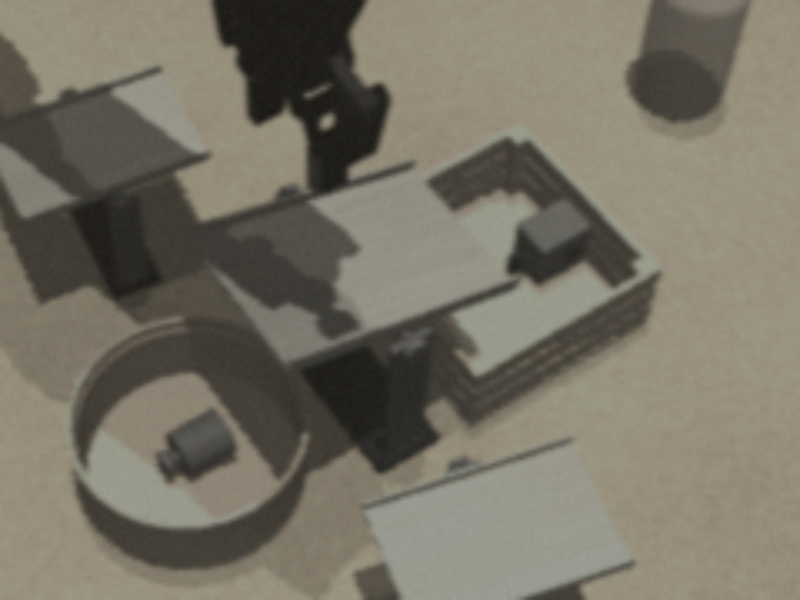

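The boss lies in the crate at (553,240), the weight in the tub at (200,445), and the arm is clear.

```bash
for i in 1 2 3; do python3 -m inch '[[[0,0,0,0],[0,0,0,0],[0,0,0,0],[0,0,0,0],[0,0,0,0],[0,0,0,0],[0,0,0,0],[0,0,0,0]]]'|head -1; done
python3 -c "
from h import *
print(ray('scene',396,222,25)); print(order.finish_job())"
```

```text
clock: 18.95
clock: 19.62
clock: 20.28
[641.78534492 217.17313888  25.        ]
the job is handed in; nothing more can be done
None
```

The job is handed in at about 20 s: the last picture shows the weight in the round tub and the boss in the slatted crate, each tipped in by its own weight (the verdict was not reported, and I did not re-check the beaker and rack at the end).

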